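Slide the loaded ware board into the rack bay

ROBOT

A 7-joint arm with a two-finger parallel gripper is mounted at the origin on the work surface. World frame = base frame: x ahead of the robot, y to its left, z up, the work surface at z = 0. Lengths are in m, angles in rad, forces in N, time in s.
With the tool pointing down it reaches from about 0.4 to 0.85 m from the base axis. Payload 10.4 kg.
Tool frame: the origin (TCP) lies at the very end of the fingers, on their centre line; the grasp point (between the pads) lies 19 mm behind it (env.grip_depth is the distance from the TCP to the grasp point, in m); z points along the fingers, y is the direction in which the jaws open and shut (so a half turn about z gives the same grasp; the last joint's range is limited). The gripper opens to 85 mm and grips with 20 to 120 N. Pads are 22 mm wide; open, the fingers measure 114 mm over their backs; the gripper's body (76 mm by 85 mm) begins 54 mm behind the grasp point. The pads swing forward as they close: fully open they stand 13 mm farther back than shut.
Start: joints at [1.211, 0.332, -0.065, 1.46, 0.022, 1.35, -0.088], TCP at [0.207, -0.59, 0.231] pointing down, gripper open.
Joint ranges: [-2.6, 2.6], [-0.5, 2.12], [-1.47, 1.34], [0.16, 2.42], [-1.27, 4.41], [0.06, 2.06], [-2.6, 2.6]. Speed limits (rad/s): [2.22, 2.22, 2.79, 2.79, 3.14, 3.14, 3.14].

INTERFACE

Orientations are given as a unit quaternion [x, y, z, w].
In Python, from cell import env gives the robot as it stands.
- The arm moves only by the shell command python3 -m creep 'ROWS' [FORCE]. ROWS is JSON, a list of rows, each an object of numbers: "hand": the closure, from 0 (fully open) to 1 (shut); "x", "y", "z": the shift along the tool's x, y, z in mm; "ax", "ay", "az": the turn, a rotation vector about the tool's x, y, z in rad. A call has exactly 5 rows; each row shifts and turns the commanded pose from where the row before left it, along the tool's axes as they then stand; what a row does not reach is not made up. A row lasts 1/8 s, in which the tool goes at most 62.5 mm and 10.7 degrees, less where a joint would pass 70% of its speed; a pose out of reach is approached as far as the arm can. A call is refused whole if a number of a shift passes 62.5 or a number of a turn 0.188, either way. A call with a gripper value outside its range is refused whole. The fingers move at their own pace and stop on an object; FORCE is the grip in N (left out, the last holds). Time passes only in rows, so rows that do not move let the fingers close, or fill a call up. It gives the time, the measured TCP pose, the force and the opening at its end, in the units of the state.
- env.sense(): the state, without advancing time (a new reading comes with each control period).
- env.capture(name): name is "scene" or "side" or "wrist"; returns a dict with "image" (480x640x3 uint8, red, green, blue), "vfov" (degrees; the focal length in pixels is half the picture's height over the tangent of half this angle, whatever the lens; pixels are square), "cx", "cy" (the principal point, pixels), "k1" (the pictures are not rectified: a ray, as slopes to the right and down, at radius r is drawn at 1 + k1 r^2 times it, then the intrinsics apply), "R" (3x3) and "t" (3): a world point X has camera coordinates R X + t; the wrist camera has in their place "mount" (4x4, takes a point from camera to tool coordinates, whose origin is the TCP and whose axes are the flange's). Camera axes: x right, y down, z forward; pixel columns grow to the right and rows downward; lengths in m; the calibration is good to about 2 mm. A picture is of the moment at which its call begins: read the wrist's pose just before it. There is no depth.
- env.job_done(): hands the job in, once; it reports no verdict.
The state is a dict: "clock": time; "joint_positions": joint angles; "qd": joint speeds; "joint_torque": joint torques, N m; "position": TCP position; "tcp_rot": TCP orientation; "contact_force": force on the tool from outside, world axes, zero at the start; "moment": the same for the moment, N m; "finger_gap": finger opening in m.
Only numpy, scipy, OpenCV 4.12 (cv2) and the standard library are available. Lean on these libraries where they do the work, as an engineer would, in place of code of your own. Each camera call takes 0.05 s, during which the arm holds its last target. There are 200 camera calls.

TASK

The loaded ware board is too long to go straight into the long bay of the rack, so slide it along the bench by pushing its edges and ends, without lifting it: angle its left end in behind the left front post while the right end is still out in front of the divider, then bring the right end in past the divider. Finish with the board's whole back edge up against the back rail, between the divider and the left end of the rail. Do not touch the cups; they stay standing on the board, and leave the other things on the bench where they are.

Things in the scene. Friction and masses are not known exactly. Their poses are not given: they have to be found in the camera images.
- rack: ware rack fixed to the bench: four steel posts, a low wooden back rail and a plywood divider, nothing overhead. Origin: bench level, on the rail's front face (the one towards the robot); +x points away from the robot through the rail, +y to its left along the rail. The rail spans x 0 to 22, y -420 to +235 mm, 36 high. The long bay lies left of the divider, in front of the rail.
- left_post (a point): foot of the left front post, on its axis, at rack (-130, +150, 0) mm. 32 in diameter up to 30 high, then 25 up to 150, spigot to 162. Between it and the rail 114 mm are free. The right front post is alike at rack (-130, -390); the two rear posts stand behind the rail at x +40.
- divider_tip (a point): foot of the divider's end nearest the robot, mid-thickness, at rack (-60, -150, 0) mm. The divider is a stub 16 thick (rack y -158 to -142), 45 high, from here to the rail. Its left face and the left post are 276 mm apart along y, less than the board's length; past the post the bay's left end is open.
- rail_left_end (a point): left end of the rail's front face at bench level, rack (0, +235, 0) mm
- board: dark wooden ware board, loose, 320 long (y axis) x 88 wide (x) x 22 thick, 0.3 to 0.6 kg, pale stripes at both ends, flat on the bench before the rack, right of the left front post, with three cups on it. Origin: centre of its underside; +x towards its back edge (the long edge nearest the rail), +y towards its left end. Slides under a push of up to about 10 N; stays where it is left.
- board_back_left (a point): corner of the board at its back edge and left end, mid-thickness (11 mm up); board frame (+44, +160, 11) mm
- board_back_right (a point): corner of the board at its back edge and right end, mid-thickness; board frame (+44, -160, 11) mm
- board_front_left (a point): corner of the board at its front edge (nearest the robot) and left end, mid-thickness; board frame (-44, +160, 11) mm
- bowl: turned reddish bowl, 90 across, 45 high, loose, in the rack's short bay to the right of the divider; origin: centre of its foot
- glaze_jar: white jar with blue cap, 68 across, 85 high, loose, left on the bench; origin: centre of its base
- glaze_jar2: white jar with green cap, 68 across, 85 high, loose, left on the bench; origin: centre of its base
- kiln_prop: pale square kiln prop, 38 x 38 x 100 high, loose, upright on the left; origin: centre of its base
- loop_tool: trimming tool, 150 long, 14 high, loose, lying on the left; origin: bench level, mid-handle; x along it
- brush: brush lying on the right, about 200 long; origin: its underside, x along it
- water_pot: blue pot, 90 across, 70 high, loose, on the right; origin: centre of its base
- cup_a: reddish bisque cup, the right one of three standing loose on the board, about 52 mm apart along it, within 75 mm of its middle and about 10 mm nearer its back edge; 46 across the rim, 34 high (rim 56 above the bench), 0.07 kg; origin: centre of its foot, on top of the board
- cup_b: reddish bisque cup, the middle one of three standing loose on the board, about 52 mm apart along it, within 75 mm of its middle and about 10 mm nearer its back edge; 46 across the rim, 34 high (rim 56 above the bench), 0.07 kg; origin: centre of its foot, on top of the board
- cup_c: reddish bisque cup, the left one of three standing loose on the board, about 52 mm apart along it, within 75 mm of its middle and about 10 mm nearer its back edge; 46 across the rim, 34 high (rim 56 above the bench), 0.07 kg; origin: centre of its foot, on top of the board
There are look-alikes about, which are no part of the job. What is shaped like the cup_c but yellow is not meant.

How it is judged:
On the way:
1. the board's left end is in behind the left front post while its right end is still out in front of the divider (x of board_front_left in the frame of rack above -0.116 m and y of board_front_left in the frame of rack above 0.136 m and x of board_back_right in the frame of rack below -0.058 m), for 0.05 s.
At the end, for the whole second after the job is handed in: Both back corners of the board lie within 8 mm of the back rail's face, its right end is left of the divider and its left end does not stick out past the left end of the rail; the board lies flat and still, with the three cups upright on it (x of each of board_back_left, board_back_right in the frame of rack above -0.008 m and y of board_back_right in the frame of rack above -0.146 m and y of board_back_left in the frame of rack below 0.237 m and height (world z) of board below 0.004 m and linear speed of board below 0.01 m/s and angle between each of cup_a, cup_b, cup_c's own z axis and vertical below 0.12 rad and z of each of cup_a, cup_b, cup_c in the frame of board above 0.017 m and x of cup_a in the frame of board between -0.03 and 0.03 m and y of cup_a in the frame of board between -0.14 and 0.14 m and x of cup_b in the frame of board between -0.03 and 0.03 m and y of cup_b in the frame of board between -0.14 and 0.14 m and x of cup_c in the frame of board between -0.03 and 0.03 m and y of cup_c in the frame of board between -0.14 and 0.14 m); the robot touches nothing.
It fails at once if the board is lifted or tipped (height (world z) of board above 0.007 m or angle between board's own z axis and vertical above 0.07 rad).
It fails at once if the robot touches a cup (contact force between any of the fingers, the arm and cup_a above 0.5 N or contact force between any of the fingers, the arm and cup_b above 0.5 N or contact force between any of the fingers, the arm and cup_c above 0.5 N).
It fails at once if a cup tips over (angle between any of cup_a, cup_b, cup_c's own z axis and vertical above 0.3 rad).
It fails at once if another loose thing on the bench is shifted (distance of any of bowl, glaze_jar, glaze_jar2, kiln_prop, loop_tool, brush, water_pot from where it was at the start of the episode above 0.02 m).
It also fails if it takes over 70 s, if anything falls off the work surface, if the arm or the gripper's body presses on something with over 40 N, if the wrist force passes 120 N, or if a joint passes its speed limit or range.

## Working session

There is one attempt and no reset: what is moved stays moved. The work goes in short steps, Python scripts to look and compute and a shell command to move; the robot and the scene stay as the last step left them, time stands still between calls to the robot, and variables do not carry over. Pictures are saved under pics/ and viewed, about 8 in all and at most 12, crops included, and the job is handed in when it is done.

```bash
ls; mkdir -p pics; cat > h.py <<'E'
import numpy as np, cv2, json
from cell import env
from scipy.spatial.transform import Rotation as Rn
def save(name,fn):
    c=env.capture(name); cv2.imwrite('pics/'+fn+'.png',c['image'][:,:,::-1])
    json.dump({k:(v.tolist() if hasattr(v,'tolist') else v) for k,v in c.items() if k!='image'},open('pics/'+fn+'.json','w'))
    return c
def ray(c,u,v):
    f=240/np.tan(np.radians(c['vfov'])/2); d=np.array([(u-c['cx'])/f,(v-c['cy'])/f]); s=d.copy()
    for _ in range(30): s=d/(1+c['k1']*(s@s))
    R=np.array(c['R']);t=np.array(c['t'])
    return -R.T@t, R.T@np.array([s[0],s[1],1])
def atz(c,u,v,z):
    o,d=ray(c,u,v); return o+d*(z-o[2])/d[2]
def proj(c,X):
    f=240/np.tan(np.radians(c['vfov'])/2); p=np.array(c['R'])@np.array(X)+np.array(c['t']); s=p[:2]/p[2]; s=s*(1+c['k1']*(s@s))
    return s*f+[c['cx'],c['cy']]
def load(fn): return json.load(open('pics/'+fn+'.json'))
E
python3 - <<'E'
from h import *
for n in('scene','side'):
    c=save(n,n+'0'); print({k:v for k,v in c.items() if k!='image'})
print(env.sense())
E
```

```text
pics
{'vfov': 45.50644040221054, 'cx': 322.50704950788503, 'cy': 240.5300213866496, 'k1': 0.01852952482733367, 'R': array([[-0.7467946 ,  0.66480107, -0.01836766],
       [ 0.52319664,  0.57022719, -0.63332948],
       [-0.41056438, -0.48257693, -0.77366426]]), 't': array([ 0.38818498, -0.20802903,  1.51381126])}
{'vfov': 49.68867494790938, 'cx': 323.9504776760326, 'cy': 231.46520804950438, 'k1': 0.022776581933356167, 'R': array([[ 0.91050064, -0.41347387,  0.0052867 ],
       [-0.20455045, -0.46147307, -0.86325067],
       [ 0.35937127,  0.78490889, -0.50474779]]), 't': array([-0.46996113,  0.12082625,  1.09850021])}
{'clock': 0.1, 'joint_positions': array([ 1.21137087,  0.33280059, -0.0646799 ,  1.4608549 ,  0.02159877,
        1.34990638, -0.08853661]), 'qd': array([ 0.00113117, -0.00205814,  0.00136117, -0.00130869, -0.00087227,
       -0.00148752,  0.00011174]), 'joint_torque': array([ 2.06686054e-03, -6.26748633e+01,  4.96959791e-02, -3.92430532e+01,
        1.63120881e-02,  6.91443929e-03,  1.04903793e-05]), 'position': array([ 0.20643249, -0.58956731,  0.23060165]), 'tcp_rot': array([ 9.85854941e-01,  1.67599611e-01, -1.37894950e-04, -6.21906362e-04]), 'contact_force': array([ 0.45396828, -0.07470064, -0.38719205]), 'moment': array([-0.06180593,  0.03167306, -0.01771652]), 'finger_gap': 0.0852007176818567}
```

View pics/scene0.png

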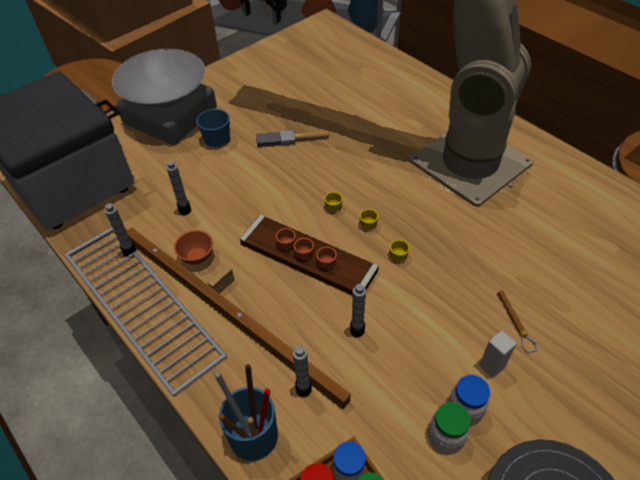

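View pics/side0.png

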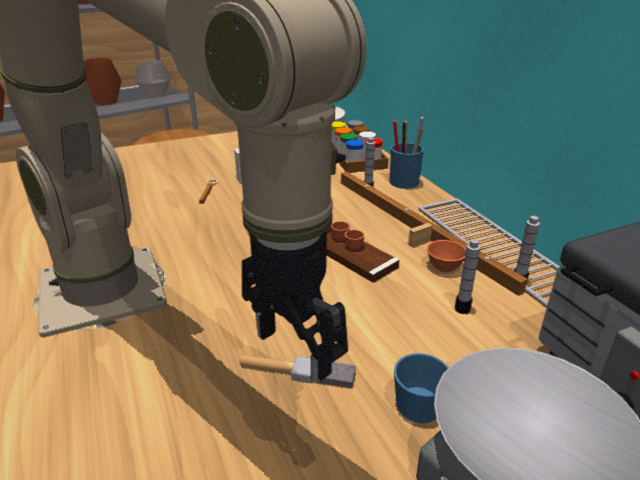

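Scene: the board has corners near (265,217), (378,265), (362,292) and (241,242). Left post foot is about (358,331), the rail runs (130,233)→(348,398), and the divider is near (222,280). Three yellow decoy cups stand in front of the board. Side: the arm hides the left part of the board. I'll enlarge the scene picture.

```bash
python3 - <<'E'
import cv2
i=cv2.imread('pics/scene0.png')[190:415,110:410]
cv2.imwrite('pics/crop0.png',cv2.resize(i,(798,599),interpolation=cv2.INTER_CUBIC))
E
```

```text
(no output)
```

View pics/crop0.png

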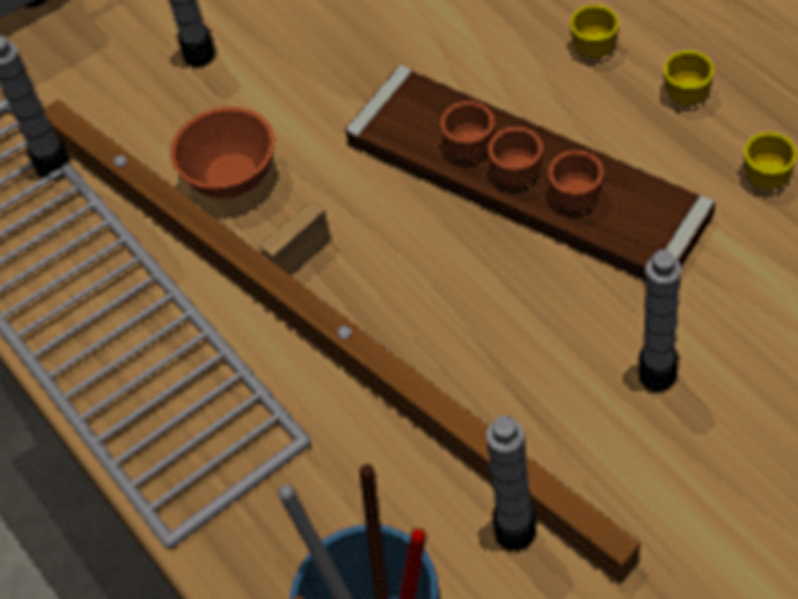

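```bash
cat >> h.py <<'E'
from scipy.optimize import least_squares
def fit(c,pts,x0):
    # pts: [(local xyz mm, (u,v))]
    def res(p):
        r=[]
        for L,uv in pts: r+=list(proj(c,w(p,L))-uv)
        return r
    s=least_squares(res,x0,loss='soft_l1'); return s.x,np.round(s.fun.reshape(-1,2),1)
def w(p,L):
    a=p[2];L=np.array(L)/1000.; return np.array([p[0]+L[0]*np.cos(a)-L[1]*np.sin(a),p[1]+L[0]*np.sin(a)+L[1]*np.cos(a),L[2]])
def rel(p,X):
    d=np.array(X[:2])-p[:2]; a=p[2]; return np.array([d[0]*np.cos(a)+d[1]*np.sin(a),-d[0]*np.sin(a)+d[1]*np.cos(a)])*1000
E
python3 - <<'E'
from h import *
c=load('scene0'); q=lambda u,v:np.array([110+u*300/798,190+v*225/599])
rack,e=fit(c,[((0,235,36),q(638,546)),((22,235,36),q(614,567)),((0,-420,36),q(60,101)),((-60,-150,45),q(324,209)),((-130,150,162),q(664,258)),((-130,150,0),q(658,380)),((-130,-390,0),q(198,55)),((40,150,162),q(507,424)) ],[.65,0,0])
print(rack,e)
b,e=fit(c,[((-44,160,22),q(714,205)),((-44,-160,22),q(405,67)),((44,-160,22),q(348,131)),((44,-160,0),q(350,144)),((-44,160,0),q(712,222))],[.5,0,0]); print(b,e)
for n,L in dict(bl=(44,160),br=(44,-160),fl=(-44,160),fr=(-44,-160)).items(): X=w(b,L+(0,)); print(n,X,rel(rack,X))
for n,uv in dict(a=(468,118),b=(516,148),c=(576,173)).items():
  X=atz(c,*q(*uv),.056); print(n,X,rel(b,X))
for uv in((594,25),(689,72),(770,152)): X=atz(c,*q(*uv),.034); print('y',X,rel(rack,X))
X=atz(c,*q(223,142),.045); print('bowl',X,rel(rack,X))
for n,uv,z in(('jar',(473,390),.085),('jar2',(451,421),.085),('prop',(500,343),.1)): X=atz(c,*uv,z);print(n,X,rel(rack,X))
X=w(rack,(-130,150,0));print('post',X)
E
```

```text
[0.72551234 0.04164506 0.14284069] [[ 1.1 -0.4]
 [ 2.7  0.3]
 [-1.  -1.6]
 [-2.  -1.7]
 [ 0.1  0.9]
 [-0.1 -0.7]
 [ 0.9  0.2]
 [-1.3  1.4]]
[ 0.52436072 -0.04327991  0.30310144] [[ 1.3  0.7]
 [-0.8 -1.1]
 [-1.  -0.8]
 [-0.5  0.3]
 [ 1.5  0.1]]
bl [0.51859792 0.12255975 0.        ] [-193.28847539  109.54600991]
br [ 0.61411207 -0.18285317  0.        ] [-142.22427813 -206.35341674]
fl [0.43460937 0.09629336 0.        ] [-280.16081772   95.50335566]
fr [ 0.53012352 -0.20911956  0.        ] [-229.09662046 -220.39607099]
a [ 0.54346023 -0.09622756  0.056     ] [  2.42496035 -56.23490814]
b [ 0.53460342 -0.04375993  0.056     ] [ 9.6325114  -3.51540173]
c [0.51528856 0.00977785 0.056     ] [ 7.17815482 53.34700726]
y [ 0.37771967 -0.11920637  0.034     ] [-367.14868943 -109.70307706]
y [ 0.35429144 -0.01975028  0.034     ] [-376.18020779   -7.92475096]
y [0.36756045 0.09133108 0.034     ] [-347.2332899   100.13639967]
bowl [ 0.70884075 -0.22443226  0.045     ] [ -54.37935576 -260.99419705]
jar [0.54109444 0.42841325 0.085     ] [-127.48116516  409.08207422]
jar2 [0.61352367 0.4391479  0.085     ] [-54.26144102 409.39671104]
prop [0.43885446 0.40549139 0.1       ] [-231.94294345  400.94807835]
post [0.575483  0.1716112 0.       ]
```

```bash
cat >> h.py <<'E'
RACK=np.array([0.7255,0.0416,0.1428])
def tool():
    s=env.sense(); R=Rn.from_quat(s['tcp_rot']).as_matrix(); return s,R,np.arctan2(R[1,0],R[0,0])
def togo(X,yaw):
    s,R,y=tool(); d=R.T@(np.array(X)-s['position'])*1000
    print('t',round(s['clock'],2),'pos',np.round(s['position'],4),'yaw',round(y,3),'tilt',np.round(R[:2,2],3),'F',np.round(s['contact_force'],1),'gap',round(s['finger_gap'],3))
    print(' rack',np.round(rel(RACK,s['position']),0),'relyaw',round(y-RACK[2],3),'| togo tool mm',np.round(d),'az',round(-(yaw-y),3))
E
python3 - <<'E'
from h import *
b=np.array([.5244,-.0433,.3031]); X=w(b,(-75,35,150)); print(X); togo(X,.303)
E
```

```text
[ 0.442372   -0.03228147  0.15      ]
t 0.1 pos [ 0.2064 -0.5896  0.2306] yaw 0.337 tilt [-0.     0.001] F [ 0.5 -0.1 -0.4] gap 0.085
 rack [-604. -551.] relyaw 0.194 | togo tool mm [ 407. -448.   81.] az 0.034
```

```bash
python3 -m creep '[{"hand":0.2,"x":45,"y":-50},{"hand":0.2,"x":45,"y":-50},{"hand":0.2,"x":45,"y":-50},{"hand":0.2,"x":45,"y":-50},{"hand":0.2,"x":45,"y":-50}]'
python3 -m creep '[{"hand":0.2,"x":45,"y":-50},{"hand":0.2,"x":45,"y":-50},{"hand":0.2,"x":45,"y":-50},{"hand":0.2,"x":45,"y":-50,"az":0.03},{"hand":0.2}]'
python3 - <<'E'
from h import *
b=np.array([.5244,-.0433,.3031]); X=w(b,(-75,35,20)); print(X); togo(X,.303)
E
```

```text
[ 0.442372   -0.03228147  0.02      ]
t 0.1 pos [ 0.2064 -0.5896  0.2306] yaw 0.337 tilt [-0.     0.001] F [ 0.5 -0.1 -0.4] gap 0.085
 rack [-604. -551.] relyaw 0.194 | togo tool mm [ 407. -448.  211.] az 0.034$[0]: bad value
$[0]: bad value
```

```bash
python3 -m creep '[{"hand":0.2,"x":45,"y":-50,"z":0,"ax":0,"ay":0,"az":0},{"hand":0.2,"x":45,"y":-50,"z":0,"ax":0,"ay":0,"az":0},{"hand":0.2,"x":45,"y":-50,"z":0,"ax":0,"ay":0,"az":0},{"hand":0.2,"x":45,"y":-50,"z":0,"ax":0,"ay":0,"az":0},{"hand":0.2,"x":45,"y":-50,"z":0,"ax":0,"ay":0,"az":0}]'
```

```text
clock: 0.72
position: [0.3275, -0.2995, 0.2311]
tcp_rot: [0.986, 0.168, -0.0, 0.0]
contact_force: [1.0, 0.1, 0.1]
finger_gap: 0.068
```

```bash
python3 -m creep '[{"hand":0.2,"x":40,"y":-45,"z":10,"ax":0,"ay":0,"az":0.03},{"hand":0.2,"x":40,"y":-45,"z":10,"ax":0,"ay":0,"az":0},{"hand":0.2,"x":40,"y":-45,"z":10,"ax":0,"ay":0,"az":0},{"hand":0.2,"x":40,"y":-45,"z":10,"ax":0,"ay":0,"az":0},{"hand":0.2,"x":0,"y":0,"z":0,"ax":0,"ay":0,"az":0}]'
python3 - <<'E'
from h import *
b=np.array([.5244,-.0433,.3031]); X=w(b,(-75,35,10)); print(X); togo(X,.303)
E
```

```text
clock: 1.35
position: [0.4243, -0.0766, 0.1907]
tcp_rot: [0.988, 0.156, -0.0, -0.001]
contact_force: [0.3, -0.2, -0.7]
finger_gap: 0.0682
[ 0.442372   -0.03228147  0.01      ]
t 1.35 pos [ 0.4243 -0.0766  0.1907] yaw 0.314 tilt [-0.001  0.001] F [ 0.3 -0.2 -0.7] gap 0.068
 rack [-315.  -74.] relyaw 0.171 | togo tool mm [ 31. -36. 181.] az 0.011
```

```bash
python3 -m creep '[{"hand":0.2,"x":15,"y":-18,"z":0,"ax":0,"ay":0,"az":0.01},{"hand":0.2,"x":14,"y":-18,"z":0,"ax":0,"ay":0,"az":0},{"hand":0.2,"x":0,"y":0,"z":50,"ax":0,"ay":0,"az":0},{"hand":0.2,"x":0,"y":0,"z":50,"ax":0,"ay":0,"az":0},{"hand":0.2,"x":0,"y":0,"z":50,"ax":0,"ay":0,"az":0}]'
python3 -m creep '[{"hand":0.2,"x":0,"y":0,"z":15,"ax":0,"ay":0,"az":0},{"hand":0.2,"x":0,"y":0,"z":6,"ax":0,"ay":0,"az":0},{"hand":0.2,"x":0,"y":0,"z":4,"ax":0,"ay":0,"az":0},{"hand":0.2,"x":0,"y":0,"z":2,"ax":0,"ay":0,"az":0},{"hand":0.2,"x":0,"y":0,"z":0,"ax":0,"ay":0,"az":0}]'
python3 - <<'E'
from h import *
b=np.array([.5244,-.0433,.3031]); X=w(b,(-75,35,4)); togo(X,.303)
c=save('side','side1'); c=save('scene','scene1')
a=cv2.imread('pics/side1.png')[150:330,150:450]; d=cv2.imread('pics/scene1.png')[150:330,200:440]
cv2.imwrite('pics/v1.png',np.vstack([cv2.resize(a,(500,300)),cv2.resize(d,(400,300))[:, :].copy().repeat(1,1) if 0 else cv2.copyMakeBorder(cv2.resize(d,(400,300)),0,0,0,100,0)]))
E
```

```text
clock: 1.98
position: [0.4404, -0.0389, 0.0399]
tcp_rot: [0.989, 0.147, 0.0, 0.0]
contact_force: [-0.0, -0.8, 0.1]
finger_gap: 0.0684
clock: 2.6
position: [0.4411, -0.0382, 0.0149]
tcp_rot: [0.989, 0.148, 0.001, 0.0]
contact_force: [-0.2, 0.4, -0.4]
finger_gap: 0.068
t 2.6 pos [ 0.4411 -0.0382  0.0149] yaw 0.297 tilt [ 0.001 -0.001] F [-0.2  0.4 -0.4] gap 0.068
 rack [-293.  -38.] relyaw 0.154 | togo tool mm [ 3. -5. 11.] az -0.006
```

View pics/v1.png

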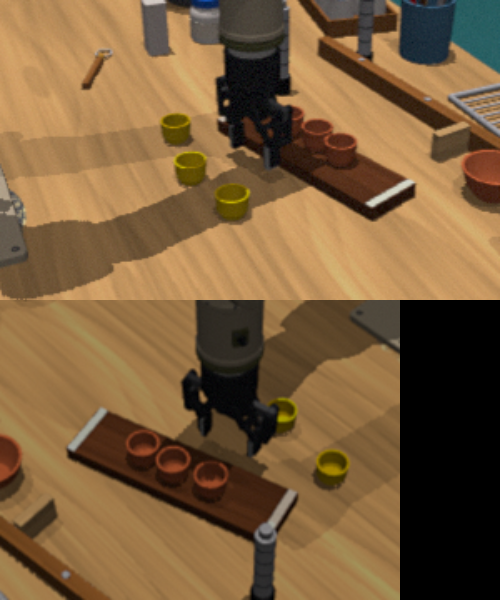

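Both fingertips stand just in front of the board's front edge, in front of the cups and clear of the yellow ones. Next: lower the tips, then push straight.

```bash
python3 -m creep '[{"hand":0.2,"x":0,"y":-5,"z":4,"ax":0,"ay":0,"az":-0.006},{"hand":0.2,"x":0,"y":0,"z":3,"ax":0,"ay":0,"az":0},{"hand":0.2,"x":0,"y":0,"z":3,"ax":0,"ay":0,"az":0},{"hand":0.2,"x":3,"y":0,"z":1,"ax":0,"ay":0,"az":0},{"hand":0.2,"x":4,"y":0,"z":0,"ax":0,"ay":0,"az":0}]'
python3 -m creep '[{"hand":0.2,"x":4,"y":0,"z":0,"ax":0,"ay":0,"az":0},{"hand":0.2,"x":4,"y":0,"z":0,"ax":0,"ay":0,"az":0},{"hand":0.2,"x":5,"y":0,"z":0,"ax":0,"ay":0,"az":0},{"hand":0.2,"x":6,"y":0,"z":0,"ax":0,"ay":0,"az":0},{"hand":0.2,"x":7,"y":0,"z":0,"ax":0,"ay":0,"az":0}]'
python3 - <<'E'
from h import *
togo([.5,0,.004],.303)
E
```

```text
clock: 3.32
position: [0.4461, -0.0311, 0.0033]
tcp_rot: [0.989, 0.151, -0.0, 0.0]
contact_force: [-0.3, 1.1, -0.9]
finger_gap: 0.0686
clock: 3.95
position: [0.4705, -0.0235, 0.0031]
tcp_rot: [0.989, 0.151, -0.001, 0.0]
contact_force: [-2.3, -1.8, 0.8]
finger_gap: 0.0689
t 3.95 pos [ 0.4705 -0.0235  0.0031] yaw 0.302 tilt [-0.001 -0.   ] F [-2.3 -1.8  0.8] gap 0.069
 rack [-262.  -28.] relyaw 0.16 | togo tool mm [ 35. -14.  -1.] az -0.001
```

```bash
python3 -m creep '[{"hand":0.2,"x":8,"y":0,"z":0,"ax":0,"ay":0,"az":0},{"hand":0.2,"x":8,"y":0,"z":0,"ax":0,"ay":0,"az":0},{"hand":0.2,"x":8,"y":0,"z":0,"ax":0,"ay":0,"az":0},{"hand":0.2,"x":8,"y":0,"z":0,"ax":0,"ay":0,"az":0},{"hand":0.2,"x":6,"y":0,"z":0,"ax":0,"ay":0,"az":0}]'
python3 - <<'E'
from h import *
togo([.5,0,.004],.303)
c=save('scene','scene2');save('side','side2')
i=cv2.imread('pics/scene2.png')[190:415,110:410]
cv2.imwrite('pics/v2.png',cv2.resize(i,(798,599),interpolation=cv2.INTER_CUBIC))
E
```

```text
clock: 4.58
position: [0.5075, -0.0118, 0.0033]
tcp_rot: [0.989, 0.151, 0.0, -0.0]
contact_force: [-2.5, 0.1, -0.0]
finger_gap: 0.0682
t 4.58 pos [ 0.5075 -0.0118  0.0033] yaw 0.303 tilt [0. 0.] F [-2.5  0.1 -0. ] gap 0.068
 rack [-223.  -22.] relyaw 0.16 | togo tool mm [ -4. -13.  -1.] az -0.0
```

View pics/v2.png

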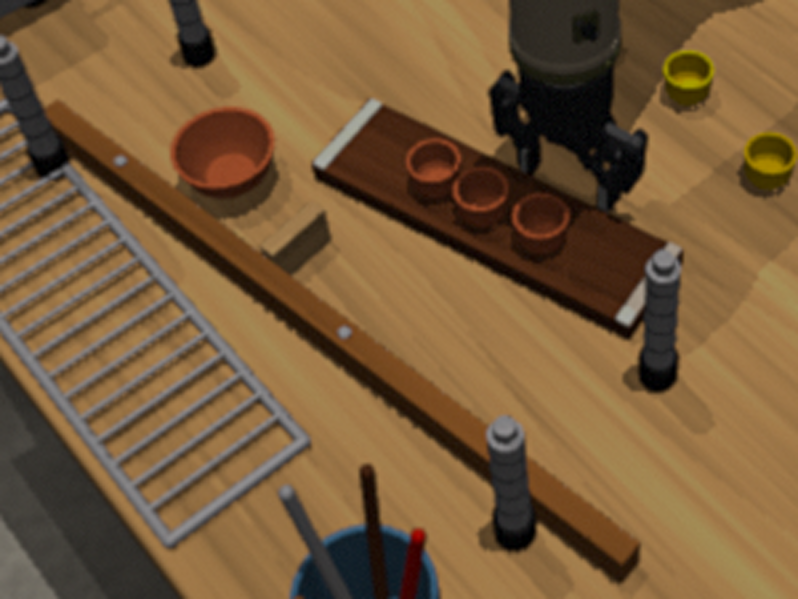

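The board follows the fingers squarely and the cups stand. Crop corners: back-right (316,165), back-left (629,322), front-right (377,99), front-left about (682,249).

```bash
cat >> h.py <<'E'
q=lambda u,v:np.array([110+u*300/798,190+v*225/599])
def board(c,P,x0=(.55,-.03,.2)):
    b,e=fit(c,P,x0); print('board world',np.round(b,4),'rack',np.round(rel(RACK,b)),'relyaw',round(b[2]-RACK[2],3)); print(e.tolist())
    for n,L in dict(bl=(44,160),br=(44,-160),fl=(-44,160),fr=(-44,-160)).items(): print(n,np.round(rel(RACK,w(b,L+(0,)))),end=' ')
    s,R,y=tool(); print('\ntool in board',np.round(rel(b,s['position'])),'yaw',round(y-b[2],3)); return b
E
python3 - <<'E'
from h import *
c=load('scene2')
board(c,[((44,-160,22),q(316,164)),((44,160,22),q(629,322)),((-44,-160,22),q(377,99)),((-44,160,22),q(682,249)),((44,160,0),q(629,338)),((44,-160,0),q(317,177))])
E
```

```text
board world [ 0.57   -0.0329  0.2789] rack [-165.  -52.] relyaw 0.136
[[-1.6, -1.5], [0.8, 1.8], [-1.5, -1.9], [1.6, -0.2], [0.6, 1.3], [-0.6, -0.5]]
bl [-143.  113.] br [ -99. -204.] fl [-230.  101.] fr [-186. -216.] 
tool in board [-54.  38.] yaw 0.024
```

```bash
python3 -m creep '[{"hand":0.2,"x":5,"y":-1,"z":0,"ax":0,"ay":0,"az":0.015},{"hand":0.2,"x":6,"y":-1.3,"z":0,"ax":0,"ay":0,"az":0.024},{"hand":0.2,"x":6,"y":-1.3,"z":0,"ax":0,"ay":0,"az":0.024},{"hand":0.2,"x":6,"y":-1.3,"z":0,"ax":0,"ay":0,"az":0.024},{"hand":0.2,"x":6,"y":-1.3,"z":0,"ax":0,"ay":0,"az":0.024}]'
python3 -m creep '[{"hand":0.2,"x":6,"y":-1.3,"z":0,"ax":0,"ay":0,"az":0.024},{"hand":0.2,"x":6,"y":-1.3,"z":0,"ax":0,"ay":0,"az":0.024},{"hand":0.2,"x":6,"y":-1.3,"z":0,"ax":0,"ay":0,"az":0.024},{"hand":0.2,"x":6,"y":-1.3,"z":0,"ax":0,"ay":0,"az":0.024},{"hand":0.2,"x":4,"y":-1,"z":0,"ax":0,"ay":0,"az":0.024}]'
python3 - <<'E'
from h import *
togo([.6,0,.004],-.06)
c=save('scene','scene3');save('side','side3')
i=cv2.imread('pics/scene3.png')[190:415,110:410]
cv2.imwrite('pics/v3.png',cv2.resize(i,(798,599),interpolation=cv2.INTER_CUBIC))
E
```

```text
clock: 5.3
position: [0.5337, 0.0018, 0.0034]
tcp_rot: [0.995, 0.095, -0.0, 0.0]
contact_force: [-4.5, -0.9, 3.2]
finger_gap: 0.0685
clock: 5.92
position: [0.5606, 0.012, 0.0033]
tcp_rot: [0.999, 0.035, 0.0, -0.0]
contact_force: [-2.9, -0.1, 2.7]
finger_gap: 0.0685
t 5.92 pos [0.5606 0.012  0.0033] yaw 0.071 tilt [0. 0.] F [-2.9 -0.1  2.7] gap 0.068
 rack [-167.   -6.] relyaw -0.072 | togo tool mm [38. 15. -1.] az 0.131
```

View pics/v3.png

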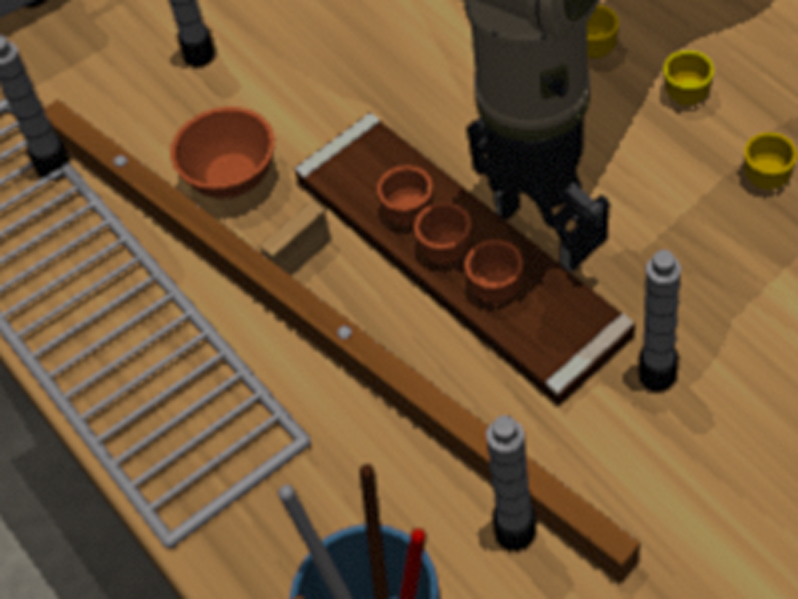

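The board has turned. Its corners are back-right (298,172), back-left (556,384), front-left (633,325) and front-right (375,118). The left end is just right of the post and the cups stand.

```bash
python3 - <<'E'
from h import *
c=load('scene3')
b=board(c,[((44,-160,22),q(298,171)),((44,160,22),q(556,385)),((-44,-160,22),q(375,117)),((-44,160,22),q(634,324)),((44,160,0),q(556,399)),((44,-160,0),q(299,184))])
E
```

```text
board world [ 0.617  -0.0233  0.0594] rack [-117.  -49.] relyaw -0.083
[[-1.4, -2.3], [0.4, 3.5], [-1.0, -3.2], [0.8, -0.0], [0.7, 3.6], [-0.3, -1.4]]
bl [-59. 107.] br [ -86. -212.] fl [-147.  114.] fr [-174. -205.] 
tool in board [-54.  39.] yaw 0.012
```

```bash
python3 - <<'E'
from h import *
c=load('scene3')
P={n:atz(c,*q(*uv),.022) for n,uv in dict(br=(298,171),bl=(556,385),fr=(375,117),fl=(634,324)).items()}
for n in P: print(n,np.round(rel(RACK,P[n]),1))
d=lambda a,b:np.linalg.norm(P[a]-P[b]); print(d('br','bl'),d('fr','fl'),d('bl','fl'),d('br','fr'))
D={n:atz(c,*q(*uv),z) for n,(uv,z) in dict(rl=((638,546),.036),rr=((60,101),.036),tip=((324,209),.045),lp=((658,380),0),rp=((198,55),0)).items()}
for n in D: print(n,np.round(rel(RACK,D[n]),1))
cs=load('side3'); s,R,y=tool()
b=np.array([.617,-.0233,.0594])
i=cv2.imread('pics/side3.png')
for p,L in((b,(44,-160,22)),(b,(-44,-160,22)),(RACK,(-60,-150,45)),(RACK,(0,235,36)),(RACK,(0,-420,36)),(RACK,(-130,-390,0)),(RACK,(-130,-390,162))):
    u=proj(cs,w(p,L)); print(L,u); cv2.circle(i,(int(u[0]*1),int(u[1])),1,(255,255,0),-1)
cv2.imwrite('pics/v3s.png',cv2.resize(i[150:350,260:540],(798,570),interpolation=cv2.INTER_CUBIC))
E
```

```text
br [ -83.4 -204.4]
bl [-65.1 101.1]
fr [-168.3 -195.8]
fl [-146.   113.1]
0.3060774723457705 0.3097419353812701 0.08174659599623663 0.085321303734152
rl [  2.  234.1]
rr [   1.6 -414.1]
tip [ -59.4 -143.2]
lp [-128.8  151.3]
rp [-128.9 -392.2]
(44, -160, 22) [418.00791625 252.42692597]
(-44, -160, 22) [385.82561116 262.24945818]
(-60, -150, 45) [409.78738041 229.20054625]
(0, 235, 36) [339.72131516 171.57978873]
(0, -420, 36) [518.54595926 280.98617833]
(-130, -390, 0) [459.76723938 308.22166902]
(-130, -390, 162) [471.69032651 239.54225984]
```

View pics/v3s.png

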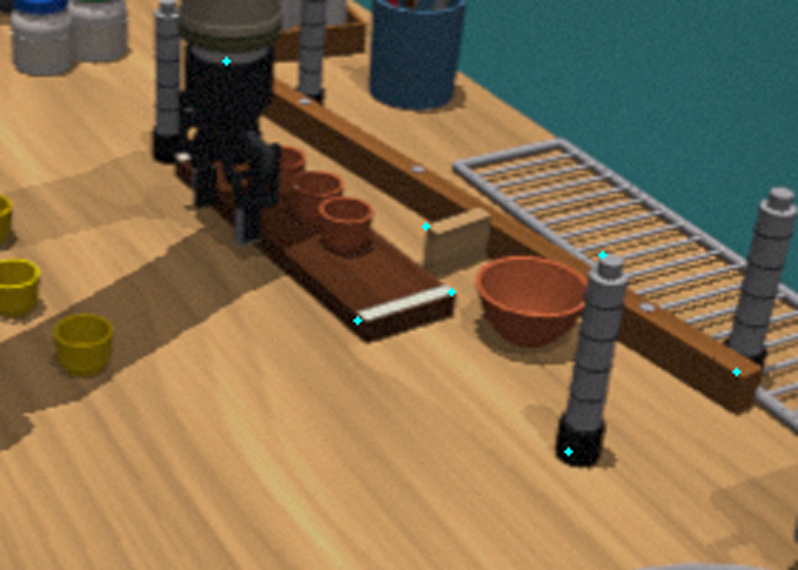

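```bash
cat >> h.py <<'E'
qs=lambda u,v:np.array([260+u*280/798,150+v*200/570])
def fit2(A,x0):
    f=lambda p:np.concatenate([proj(c,w(p,L))-uv for c,L,uv in A])
    s=least_squares(f,x0,loss='soft_l1'); return s.x,np.round(s.fun.reshape(-1,2),1)
E
python3 - <<'E'
from h import *
c=load('scene3');s=load('side3')
p,e=fit2([(c,(0,235,36),q(638,546)),(c,(0,-420,36),q(60,101)),(c,(-60,-150,45),q(324,211)),(c,(-130,150,162),q(663,258)),(c,(-130,150,0),q(658,380)),(c,(-130,-390,0),q(198,57)),(c,(40,150,162),q(506,424)),
(s,(-130,-390,162),qs(611,262)),(s,(-130,-390,0),qs(579,453)),(s,(-130,150,0),qs(170,154)),(s,(40,-390,162),qs(781,196)),(s,(-60,-150,45),qs(431,234))],RACK)
print(p,e.tolist())
b,e=fit2([(c,(44,-160,22),q(298,171)),(c,(44,160,22),q(556,385)),(c,(-44,-160,22),q(375,117)),(c,(-44,160,22),q(634,324)),(s,(44,-160,22),qs(453,290)),(s,(-44,-160,22),qs(357,318))],[.617,-.02,.06])
print(b,e.tolist())
for n,L in dict(bl=(44,160),br=(44,-160),fl=(-44,160),fr=(-44,-160)).items(): print(n,np.round(rel(p,w(b,L+(0,)))),end=' ')
t,R,y=tool(); print(rel(b,t['position']),y-b[2], rel(p,t['position']),y-p[2])
D=w(p,(0,0,0)); print('bowl side', rel(p,atz(s,*qs(533,285),.045)), 'scene',rel(p,atz(c,*q(223,142),.045)))
E
```

```text
[0.72660535 0.04054991 0.14867527] [[0.7, -1.0], [-2.5, -1.0], [-3.1, -2.4], [-0.4, 0.3], [-0.9, -1.2], [-0.6, -0.2], [-1.4, 1.1], [-0.7, -2.4], [-1.5, -0.7], [-1.4, 0.3], [-0.6, -2.7], [-0.4, -2.8]]
[ 0.61786935 -0.02178262  0.05974403] [[-1.3, -1.8], [0.6, 4.3], [-0.9, -2.6], [1.0, 0.6], [-1.0, 0.3], [0.6, 0.2]]
bl [-59. 110.] br [ -87. -209.] fl [-146.  118.] fr [-175. -201.] [-54.7704717   37.13991348] 0.011354180434301746 [-168.02513299   -3.68049041] -0.07757705861559254
bowl side [ -53.28422441 -263.15275243] scene [ -56.8199372  -259.42749754]
```

```bash
sed -i 's/^RACK=.*/RACK=np.array([0.7266,0.0405,0.1475])/' h.py; python3 -m creep '[{"hand":0.2,"x":6,"y":-1.3,"z":0,"ax":0,"ay":0,"az":0.024},{"hand":0.2,"x":7,"y":-1.3,"z":0,"ax":0,"ay":0,"az":0.025},{"hand":0.2,"x":7,"y":-1.3,"z":0,"ax":0,"ay":0,"az":0.025},{"hand":0.2,"x":7,"y":-1.3,"z":0,"ax":0,"ay":0,"az":0.025},{"hand":0.2,"x":5,"y":-1,"z":0,"ax":0,"ay":0,"az":0.024}]'
python3 -m creep '[{"hand":0.2,"x":0,"y":0,"z":0,"ax":0,"ay":0,"az":0},{"hand":0.2,"x":-10,"y":0,"z":0,"ax":0,"ay":0,"az":0},{"hand":0.2,"x":-20,"y":0,"z":0,"ax":0,"ay":0,"az":0},{"hand":0.2,"x":-30,"y":0,"z":-20,"ax":0,"ay":0,"az":0},{"hand":0.2,"x":0,"y":0,"z":-50,"ax":0,"ay":0,"az":0}]'
python3 - <<'E'
from h import *
togo([.6,0,.004],-.06)
c=save('scene','scene4');save('side','side4')
i=cv2.imread('pics/scene4.png')[190:415,110:410]
cv2.imwrite('pics/v4.png',cv2.resize(i,(798,599),interpolation=cv2.INTER_CUBIC))
E
```

```text
clock: 6.65
position: [0.5925, 0.0188, 0.0033]
tcp_rot: [1.0, -0.026, 0.0, -0.0]
contact_force: [-2.4, 0.9, -0.2]
finger_gap: 0.0678
clock: 7.28
position: [0.5278, 0.0214, 0.0719]
tcp_rot: [1.0, -0.025, -0.003, 0.001]
contact_force: [1.6, -1.2, 0.7]
finger_gap: 0.0684
t 7.28 pos [0.5278 0.0214 0.0719] yaw -0.05 tilt [-0.006 -0.001] F [ 1.6 -1.2  0.7] gap 0.068
 rack [-199.   10.] relyaw -0.198 | togo tool mm [74. 18. 67.] az 0.01
```

View pics/v4.png

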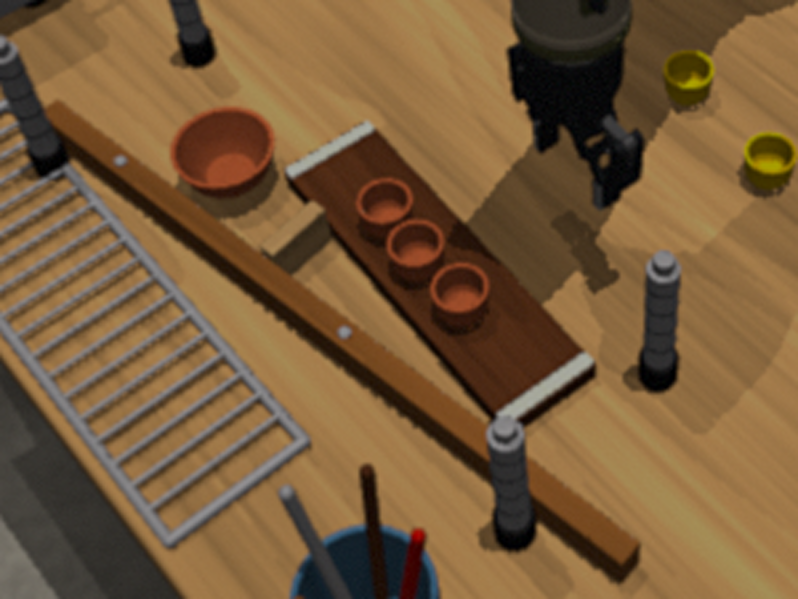

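The back-right corner is at (288,172), front-right (374,126), front-left (594,361) and back-left about (500,415). The left end is behind the post line but still to its right, and the right end is in front of the divider.

```bash
python3 - <<'E'
from h import *
c=load('scene4')
b=board(c,[((44,-160,22),q(288,172)),((44,160,22),q(500,414)),((-44,-160,22),q(374,125)),((-44,160,22),q(594,359)),((-44,160,0),q(594,372)),((44,-160,0),q(290,186))],(.65,-.02,-.05))
for n,uv in dict(br=(288,172),fr=(374,125),fl=(594,359)).items(): print(n,rel(RACK,atz(c,*q(*uv),.022)))
togo(w(b,(-5,-195,90)),-.05)
E
```

```text
board world [ 0.6418 -0.0264 -0.0738] rack [-94. -54.] relyaw -0.221
[[-1.1, -4.1], [1.2, 3.3], [-1.1, -4.7], [0.4, 0.5], [0.4, 1.0], [-0.3, -3.5]]
bl [-16.  93.] br [ -86. -219.] fl [-101.  112.] fr [-172. -200.] 
tool in board [-111.   40.] yaw 0.023
br [ -79.1243963  -208.67727497]
fr [-163.01856053 -188.04090917]
fl [-101.80727154  110.70469919]
t 7.38 pos [0.5342 0.022  0.0782] yaw -0.051 tilt [ 0.008 -0.001] F [-0.1  0.6  0. ] gap 0.068
 rack [-193.   10.] relyaw -0.198 | togo tool mm [101. 238. -11.] az -0.001
```

```bash
python3 -m creep '[{"hand":1,"x":0,"y":0,"z":-40,"ax":0,"ay":0,"az":0},{"hand":1,"x":0,"y":50,"z":0,"ax":0,"ay":0,"az":0},{"hand":1,"x":0,"y":55,"z":0,"ax":0,"ay":0,"az":0},{"hand":1,"x":0,"y":55,"z":0,"ax":0,"ay":0,"az":0},{"hand":1,"x":5,"y":50,"z":0,"ax":0,"ay":0,"az":0}]'
python3 - <<'E'
from h import *
togo(w(RACK,(-125,-246,5)),-.055)
E
```

```text
clock: 8.0
position: [0.5254, -0.1904, 0.1134]
tcp_rot: [1.0, -0.026, 0.0, 0.001]
contact_force: [1.1, 0.3, 0.1]
finger_gap: 0.0002
t 8.0 pos [ 0.5254 -0.1904  0.1134] yaw -0.052 tilt [ 0.001 -0.001] F [1.1 0.3 0.1] gap 0.0
 rack [-233. -199.] relyaw -0.199 | togo tool mm [115.  25. 109.] az 0.003
```

```bash
python3 -m creep '[{"hand":1,"x":25,"y":25,"z":0,"ax":0,"ay":0,"az":0},{"hand":1,"x":45,"y":0,"z":0,"ax":0,"ay":0,"az":0},{"hand":1,"x":45,"y":0,"z":0,"ax":0,"ay":0,"az":0},{"hand":1,"x":0,"y":0,"z":20,"ax":0,"ay":0,"az":0},{"hand":1,"x":0,"y":0,"z":30,"ax":0,"ay":0,"az":0}]'
python3 - <<'E'
from h import *
togo(w(RACK,(-125,-246,5)),-.055)
c=save('scene','scene5')
i=cv2.imread('pics/scene5.png')[170:320,170:370]
cv2.imwrite('pics/v5.png',cv2.resize(i,(800,600),interpolation=cv2.INTER_CUBIC))
E
```

```text
clock: 8.62
position: [0.6398, -0.219, 0.0626]
tcp_rot: [1.0, -0.025, 0.001, 0.0]
contact_force: [0.0, -0.9, -1.1]
finger_gap: 0.0
t 8.62 pos [ 0.6398 -0.219   0.0626] yaw -0.051 tilt [ 0.001 -0.   ] F [ 0.  -0.9 -1.1] gap 0.0
 rack [-124. -244.] relyaw -0.198 | togo tool mm [-1.  2. 58.] az 0.004
```

View pics/v5.png

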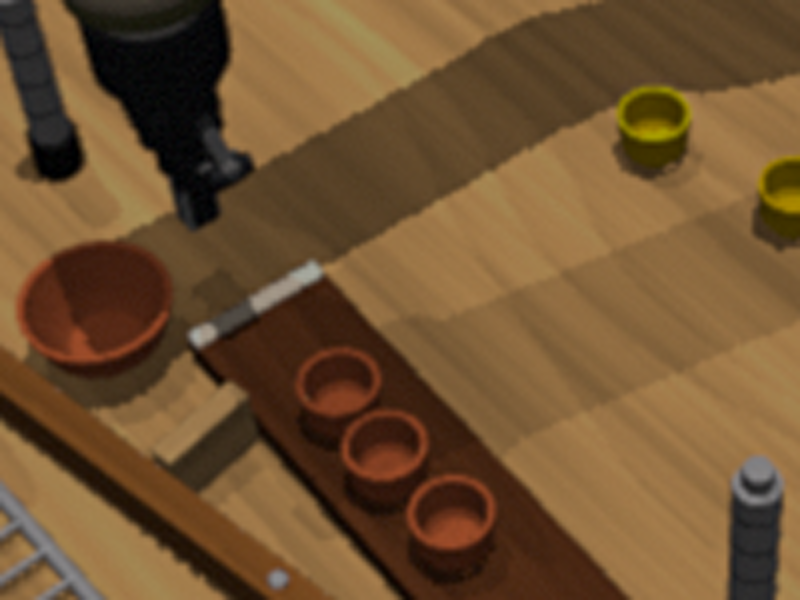

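The tip (195,222) hangs above the gap between the bowl's rim (170,300) and the board's right end (190,335)–(325,270). I'll descend and push left.

```bash
python3 -m creep '[{"hand":1,"x":-2,"y":1,"z":20,"ax":0,"ay":0,"az":0},{"hand":1,"x":0,"y":0,"z":20,"ax":0,"ay":0,"az":0},{"hand":1,"x":0,"y":0,"z":12,"ax":0,"ay":0,"az":0},{"hand":1,"x":0,"y":0,"z":4,"ax":0,"ay":0,"az":0},{"hand":1,"x":0,"y":0,"z":0,"ax":0,"ay":0,"az":0}]'
python3 -m creep '[{"hand":1,"x":-1,"y":-4,"z":0,"ax":0,"ay":0,"az":0},{"hand":1,"x":-1,"y":-5,"z":0,"ax":0,"ay":0,"az":0},{"hand":1,"x":-1,"y":-5,"z":0,"ax":0,"ay":0,"az":0},{"hand":1,"x":-1,"y":-5,"z":0,"ax":0,"ay":0,"az":0},{"hand":1,"x":-1,"y":-5,"z":0,"ax":0,"ay":0,"az":0}]'
python3 -m creep '[{"hand":1,"x":-1,"y":-5,"z":0,"ax":0,"ay":0,"az":0},{"hand":1,"x":-1,"y":-5,"z":0,"ax":0,"ay":0,"az":0},{"hand":1,"x":-1,"y":-5,"z":0,"ax":0,"ay":0,"az":0},{"hand":1,"x":-1,"y":-5,"z":0,"ax":0,"ay":0,"az":0},{"hand":1,"x":-1,"y":-5,"z":0,"ax":0,"ay":0,"az":0}]'
python3 - <<'E'
from h import *
togo(w(RACK,(-125,-150,5)),-.055)
E
```

```text
clock: 9.3
position: [0.638, -0.22, 0.0075]
tcp_rot: [1.0, -0.026, 0.0, 0.0]
contact_force: [0.5, 0.2, -0.1]
finger_gap: -0.0001
clock: 9.93
position: [0.6339, -0.1961, 0.0074]
tcp_rot: [1.0, -0.026, 0.0, 0.0]
contact_force: [0.2, -3.2, 0.3]
finger_gap: -0.0003
clock: 10.55
position: [0.6303, -0.1703, 0.0074]
tcp_rot: [1.0, -0.026, 0.0, 0.0]
contact_force: [0.0, -3.8, 1.2]
finger_gap: 0.0004
t 10.55 pos [ 0.6303 -0.1703  0.0074] yaw -0.051 tilt [ 0. -0.] F [ 0.  -3.8  1.2] gap 0.0
 rack [-126. -194.] relyaw -0.199 | togo tool mm [ -8. -44.   2.] az 0.004
```

```bash
python3 -m creep '[{"hand":1,"x":-1.2,"y":-6,"z":0,"ax":0,"ay":0,"az":0},{"hand":1,"x":-1.2,"y":-6,"z":0,"ax":0,"ay":0,"az":0},{"hand":1,"x":-1.2,"y":-6,"z":0,"ax":0,"ay":0,"az":0},{"hand":1,"x":-1.2,"y":-6,"z":0,"ax":0,"ay":0,"az":0},{"hand":1,"x":-1.2,"y":-6,"z":0,"ax":0,"ay":0,"az":0}]'
python3 -m creep '[{"hand":1,"x":-1.2,"y":-6,"z":0,"ax":0,"ay":0,"az":0},{"hand":1,"x":-1.2,"y":-6,"z":0,"ax":0,"ay":0,"az":0},{"hand":1,"x":-1,"y":-5,"z":0,"ax":0,"ay":0,"az":0},{"hand":1,"x":-1,"y":-4,"z":0,"ax":0,"ay":0,"az":0},{"hand":1,"x":0,"y":0,"z":0,"ax":0,"ay":0,"az":0}]'
python3 - <<'E'
from h import *
togo(w(RACK,(-125,-132,5)),-.055)
c=save('scene','scene6');save('side','side6')
i=cv2.imread('pics/scene6.png')[190:415,110:410]
cv2.imwrite('pics/v6.png',cv2.resize(i,(798,599),interpolation=cv2.INTER_CUBIC))
E
```

```text
clock: 11.18
position: [0.6258, -0.14, 0.0073]
tcp_rot: [1.0, -0.026, 0.0, 0.0]
contact_force: [0.9, -3.8, 1.3]
finger_gap: 0.0004
clock: 11.8
position: [0.6224, -0.1182, 0.0073]
tcp_rot: [1.0, -0.025, -0.0, -0.0]
contact_force: [-1.0, -1.3, 1.3]
finger_gap: -0.0004
t 11.8 pos [ 0.6224 -0.1182  0.0073] yaw -0.05 tilt [-0.     0.001] F [-1.  -1.3  1.3] gap -0.0
 rack [-126. -142.] relyaw -0.198 | togo tool mm [ -1. -10.   2.] az 0.005
```

View pics/v6.png

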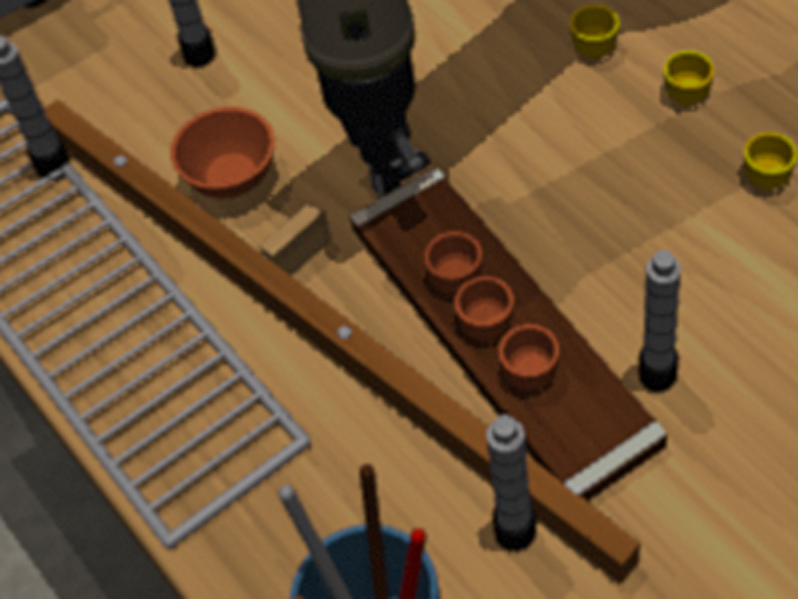

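The left end is now in behind the left post: front-left (664,433), back-left (567,486). The right end, (352,217)–(443,172), is out in front and appears to be past the divider. The cups stand.

```bash
python3 - <<'E'
from h import *
c=load('scene6')
b=board(c,[((44,-160,22),q(352,218)),((44,160,22),q(567,486)),((-44,-160,22),q(443,171)),((-44,160,22),q(665,430)),((-44,160,0),q(665,444)),((44,-160,0),q(354,231))],(.65,.05,-.05))
for n,uv in dict(br=(352,218),fr=(443,171),fl=(665,430),bl=(567,486)).items(): print(n,rel(RACK,atz(c,*q(*uv),.022)))
print('tip',rel(RACK,atz(c,*q(324,211),.045)))
E
```

```text
board world [ 0.6374  0.0539 -0.1132] rack [-86.  26.] relyaw -0.261
[[-0.7, -3.5], [1.3, 3.5], [-1.6, -4.0], [0.5, 0.6], [0.2, 0.6], [-0.2, -2.6]]
bl [ -2. 170.] br [ -85. -140.] fl [-88. 192.] fr [-170. -117.] 
tool in board [   5. -173.] yaw 0.063
br [ -79.14621203 -131.48163324]
fr [-163.64090478 -106.19463809]
fl [-87.99492975 190.58173892]
bl [ -6.46752678 162.94810997]
tip [ -59.56890689 -140.16735761]
```

```bash
python3 -m creep '[{"hand":1,"x":-1,"y":-4,"z":0,"ax":0,"ay":0,"az":0},{"hand":1,"x":-1.2,"y":-6,"z":0,"ax":0,"ay":0,"az":0},{"hand":1,"x":-1.2,"y":-6,"z":0,"ax":0,"ay":0,"az":0},{"hand":1,"x":-1,"y":-4,"z":0,"ax":0,"ay":0,"az":0},{"hand":1,"x":-0.5,"y":-2,"z":0,"ax":0,"ay":0,"az":0}]'
python3 -m creep '[{"hand":1,"x":0,"y":0,"z":0,"ax":0,"ay":0,"az":0},{"hand":1,"x":0,"y":10,"z":0,"ax":0,"ay":0,"az":0},{"hand":1,"x":-10,"y":15,"z":-10,"ax":0,"ay":0,"az":0},{"hand":1,"x":-20,"y":0,"z":-50,"ax":0,"ay":0,"az":0},{"hand":1,"x":-50,"y":0,"z":-40,"ax":0,"ay":0,"az":0}]'
python3 - <<'E'
from h import *
# predicted board: centre rack (-86,26)+(0,22), relyaw -.27
a=RACK[2]-.26; X=w(RACK,(-86,48,0)); b=np.array([X[0],X[1],a])
togo(w(b,(-85,-75,100)),a)
c=save('scene','scene7');save('side','side7')
i=cv2.imread('pics/scene7.png')[190:415,110:410]
cv2.imwrite('pics/v7.png',cv2.resize(i,(798,599),interpolation=cv2.INTER_CUBIC))
E
```

```text
clock: 12.52
position: [0.6186, -0.0963, 0.0072]
tcp_rot: [1.0, -0.025, -0.0, -0.0]
contact_force: [0.2, -1.5, -1.2]
finger_gap: 0.0002
clock: 13.15
position: [0.5389, -0.119, 0.1086]
tcp_rot: [1.0, -0.026, 0.001, -0.0]
contact_force: [0.4, 0.1, 1.7]
finger_gap: 0.0002
t 13.15 pos [ 0.5389 -0.119   0.1086] yaw -0.053 tilt [0.002 0.   ] F [0.4 0.1 1.7] gap 0.0
 rack [-209. -130.] relyaw -0.2 | togo tool mm [  -4. -129.    9.] az 0.06
```

View pics/v7.png

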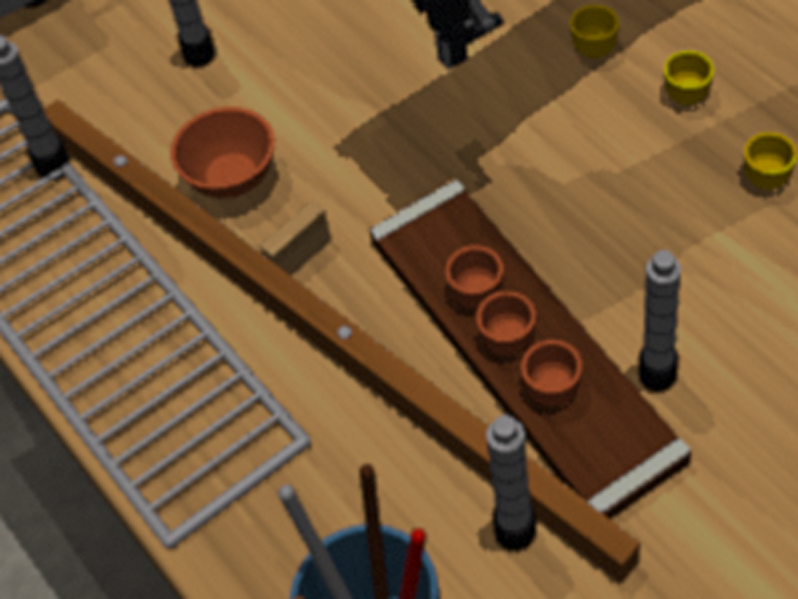

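The right end, (373,233)–(462,184), is clearly left of the divider now. The left end, (591,503)–(688,450), is behind the post with its back corner at the rail. All cups are upright.

```bash
python3 - <<'E'
from h import *
c=load('scene7')
b=board(c,[((44,-160,22),q(373,233)),((44,160,22),q(591,503)),((-44,-160,22),q(462,183)),((-44,160,22),q(689,448)),((-44,160,0),q(689,462)),((44,-160,0),q(375,246))],(.65,.05,-.05))
for n,uv in dict(br=(373,233),bl=(591,503)).items(): print(n,rel(RACK,atz(c,*q(*uv),.022)))
togo(w(b,(-80,-75,5)),b[2]+.01)
E
```

```text
board world [ 0.6336  0.0766 -0.118 ] rack [-87.  49.] relyaw -0.266
[[-0.9, -4.2], [1.3, 4.1], [-0.8, -3.7], [0.7, 0.7], [0.2, 0.6], [-0.5, -3.3]]
bl [ -2. 192.] br [ -86. -117.] fl [-87. 215.] fr [-171.  -94.] 
tool in board [ -73. -206.] yaw 0.065
br [ -79.22510229 -107.0347112 ]
bl [ -7.24342375 184.97244828]
t 13.25 pos [ 0.5372 -0.1196  0.1113] yaw -0.053 tilt [ 0.005 -0.004] F [ 0.2 -0.2 -0.5] gap -0.0
 rack [-211. -131.] relyaw -0.201 | togo tool mm [   1. -132.  106.] az 0.055
```

```bash
python3 -m creep '[{"hand":0.2,"x":-5,"y":-44,"z":0,"ax":0,"ay":0,"az":0.055},{"hand":0.2,"x":-3,"y":-44,"z":0,"ax":0,"ay":0,"az":0},{"hand":0.2,"x":0,"y":-44,"z":0,"ax":0,"ay":0,"az":0},{"hand":0.2,"x":0,"y":0,"z":40,"ax":0,"ay":0,"az":0},{"hand":0.2,"x":0,"y":0,"z":35,"ax":0,"ay":0,"az":0}]'
python3 -m creep '[{"hand":0.2,"x":0,"y":0,"z":15,"ax":0,"ay":0,"az":0},{"hand":0.2,"x":0,"y":0,"z":10,"ax":0,"ay":0,"az":0},{"hand":0.2,"x":0,"y":0,"z":5,"ax":0,"ay":0,"az":0},{"hand":0.2,"x":0,"y":0,"z":1,"ax":0,"ay":0,"az":0},{"hand":0.2,"x":0,"y":0,"z":0,"ax":0,"ay":0,"az":0}]'
python3 - <<'E'
from h import *
b=np.array([.6336,.0766,-.118]); togo(w(b,(-55,-75,3.5)),b[2]); print(rel(b,tool()[0]['position']))
E
```

```text
clock: 13.88
position: [0.5424, 0.0136, 0.0306]
tcp_rot: [0.999, -0.053, 0.0, 0.0]
contact_force: [-0.2, -0.3, -0.2]
finger_gap: 0.0686
clock: 14.5
position: [0.5429, 0.0142, 0.001]
tcp_rot: [0.999, -0.053, 0.001, 0.0]
contact_force: [-0.5, -0.5, 0.1]
finger_gap: 0.0685
t 14.5 pos [0.5429 0.0142 0.001 ] yaw -0.106 tilt [ 0.001 -0.   ] F [-0.5 -0.5  0.1] gap 0.068
 rack [-186.    1.] relyaw -0.254 | togo tool mm [28.  3. -2.] az 0.012
[-82.76873016 -72.6756444 ]
```

```bash
python3 -m creep '[{"hand":0.2,"x":6,"y":0,"z":-2,"ax":0,"ay":0,"az":0.01},{"hand":0.2,"x":6,"y":0,"z":0,"ax":0,"ay":0,"az":0},{"hand":0.2,"x":5,"y":0,"z":0,"ax":0,"ay":0,"az":0},{"hand":0.2,"x":5,"y":0,"z":0,"ax":0,"ay":0,"az":0},{"hand":0.2,"x":4,"y":0,"z":0,"ax":0,"ay":0,"az":0}]'
python3 -m creep '[{"hand":0.2,"x":5,"y":0,"z":0,"ax":0,"ay":0,"az":-0.015},{"hand":0.2,"x":5.5,"y":0,"z":0,"ax":0,"ay":0,"az":-0.023},{"hand":0.2,"x":5.5,"y":0,"z":0,"ax":0,"ay":0,"az":-0.023},{"hand":0.2,"x":5.5,"y":0,"z":0,"ax":0,"ay":0,"az":-0.023},{"hand":0.2,"x":5.5,"y":0,"z":0,"ax":0,"ay":0,"az":-0.023}]'
python3 - <<'E'
from h import *
togo(w(RACK,(-99,-10,3)),RACK[2])
E
```

```text
clock: 15.12
position: [0.5685, 0.0112, 0.0023]
tcp_rot: [0.998, -0.058, -0.0, 0.0]
contact_force: [-0.7, -0.6, 0.3]
finger_gap: 0.0684
clock: 15.75
position: [0.5951, 0.0089, 0.0022]
tcp_rot: [1.0, -0.004, -0.0, 0.0]
contact_force: [-5.1, -1.6, 1.4]
finger_gap: 0.0684
t 15.75 pos [0.5951 0.0089 0.0022] yaw -0.008 tilt [-0.001 -0.   ] F [-5.1 -1.6  1.4] gap 0.068
 rack [-135.  -12.] relyaw -0.155 | togo tool mm [35. -7. -1.] az -0.155
```

```bash
python3 -m creep '[{"hand":0.2,"x":5.5,"y":0,"z":0,"ax":0,"ay":0,"az":-0.025},{"hand":0.2,"x":5.5,"y":0,"z":0,"ax":0,"ay":0,"az":-0.025},{"hand":0.2,"x":5.5,"y":0,"z":0,"ax":0,"ay":0,"az":-0.025},{"hand":0.2,"x":5,"y":0,"z":0,"ax":0,"ay":0,"az":-0.025},{"hand":0.2,"x":4,"y":0,"z":0,"ax":0,"ay":0,"az":-0.025}]'
python3 - <<'E'
from h import *
togo(w(RACK,(-99,-10,3)),RACK[2])
E
```

```text
clock: 16.38
position: [0.6211, 0.0103, 0.0024]
tcp_rot: [0.998, 0.059, 0.0, -0.0]
contact_force: [-1.8, -1.4, -0.5]
finger_gap: 0.0685
t 16.38 pos [0.6211 0.0103 0.0024] yaw 0.117 tilt [0. 0.] F [-1.8 -1.4 -0.5] gap 0.069
 rack [-109.  -14.] relyaw -0.03 | togo tool mm [10. -5. -1.] az -0.03
```

```bash
python3 -m creep '[{"hand":0.2,"x":2,"y":0,"z":0,"ax":0,"ay":0,"az":-0.015},{"hand":0.2,"x":2,"y":0,"z":0,"ax":0,"ay":0,"az":-0.015},{"hand":0.2,"x":2,"y":0,"z":0,"ax":0,"ay":0,"az":0},{"hand":0.2,"x":2,"y":0,"z":0,"ax":0,"ay":0,"az":0},{"hand":0.2,"x":1,"y":0,"z":0,"ax":0,"ay":0,"az":0}]'
python3 - <<'E'
from h import *
togo(w(RACK,(-99,-10,3)),RACK[2])
E
```

```text
clock: 17.0
position: [0.6288, 0.0116, 0.0023]
tcp_rot: [0.997, 0.073, -0.001, 0.0]
contact_force: [-9.5, -2.0, 7.2]
finger_gap: 0.0687
t 17.0 pos [0.6288 0.0116 0.0023] yaw 0.146 tilt [-0.002 -0.   ] F [-9.5 -2.   7.2] gap 0.069
 rack [-101.  -14.] relyaw -0.001 | togo tool mm [ 2. -4. -1.] az -0.001
```

```bash
python3 -m creep '[{"hand":0.2,"x":0.7,"y":0,"z":0,"ax":0,"ay":0,"az":0},{"hand":0.2,"x":0.7,"y":0,"z":0,"ax":0,"ay":0,"az":0},{"hand":0.2,"x":0.6,"y":0,"z":0,"ax":0,"ay":0,"az":0},{"hand":0.2,"x":0,"y":0,"z":0,"ax":0,"ay":0,"az":0},{"hand":0.2,"x":0,"y":0,"z":0,"ax":0,"ay":0,"az":0}]'
python3 - <<'E'
from h import *
togo(w(RACK,(-99,-10,3)),RACK[2])
E
```

```text
clock: 17.62
position: [0.6288, 0.0116, 0.0022]
tcp_rot: [0.997, 0.073, -0.003, 0.0]
contact_force: [-16.5, -1.5, 11.7]
finger_gap: 0.068
t 17.62 pos [0.6288 0.0116 0.0022] yaw 0.146 tilt [-0.006 -0.001] F [-16.5  -1.5  11.7] gap 0.068
 rack [-101.  -14.] relyaw -0.001 | togo tool mm [ 2. -4. -1.] az -0.001
```

The push has stalled against the rail (16.5 N with no advance), so the board is seated. I'll retreat and look.

```bash
python3 -m creep '[{"hand":0.2,"x":-3,"y":0,"z":0,"ax":0,"ay":0,"az":0},{"hand":0.2,"x":-8,"y":0,"z":0,"ax":0,"ay":0,"az":0},{"hand":0.2,"x":-20,"y":0,"z":0,"ax":0,"ay":0,"az":0},{"hand":0.2,"x":-40,"y":0,"z":-20,"ax":0,"ay":0,"az":0},{"hand":0.2,"x":-40,"y":20,"z":-40,"ax":0,"ay":0,"az":0}]'
python3 -m creep '[{"hand":0.2,"x":-20,"y":40,"z":-40,"ax":0,"ay":0,"az":0},{"hand":0.2,"x":0,"y":40,"z":-20,"ax":0,"ay":0,"az":0},{"hand":0.2,"x":0,"y":0,"z":0,"ax":0,"ay":0,"az":0},{"hand":0.2,"x":0,"y":0,"z":0,"ax":0,"ay":0,"az":0},{"hand":0.2,"x":0,"y":0,"z":0,"ax":0,"ay":0,"az":0}]'
python3 - <<'E'
from h import *
togo(w(RACK,(-99,-10,3)),RACK[2])
c=save('scene','scene8');save('side','side8')
i=cv2.imread('pics/scene8.png')[190:415,110:410]; j=cv2.imread('pics/side8.png')[140:290,300:500]
cv2.imwrite('pics/v8.png',cv2.resize(i,(798,599),interpolation=cv2.INTER_CUBIC))
E
```

```text
clock: 18.25
position: [0.5225, -0.023, 0.0618]
tcp_rot: [0.997, 0.074, -0.001, -0.001]
contact_force: [1.2, -0.7, 1.8]
finger_gap: 0.0682
clock: 18.88
position: [0.5161, -0.1049, 0.1217]
tcp_rot: [0.997, 0.074, -0.0, -0.0]
contact_force: [0.2, 0.2, 0.3]
finger_gap: 0.0685
t 18.88 pos [ 0.5161 -0.1049  0.1217] yaw 0.148 tilt [-0.001  0.001] F [0.2 0.2 0.3] gap 0.068
 rack [-230. -113.] relyaw 0.0 | togo tool mm [ 131. -103.  119.] az 0.0
```

View pics/v8.png

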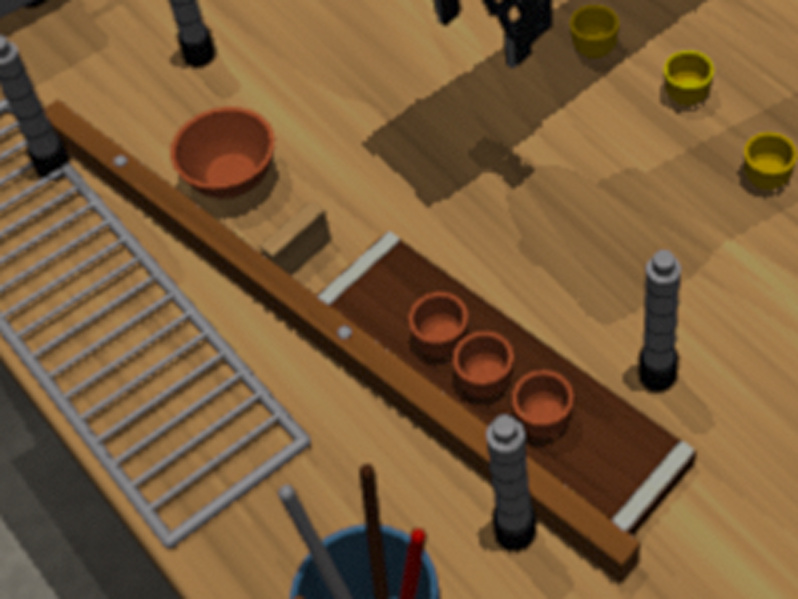

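The board lies along the rail. Its front corners are at (392,236) and (692,451), its left end is just inside the rail's end (638,546), and the cups are upright. I'll check squareness numerically.

```bash
python3 - <<'E'
from h import *
c=load('scene8')
for n,uv,z in(('fr',(391,235),.022),('fl',(694,450),.022),('rail L',(638,546),.036),('rail R',(60,101),.036),('tip',(324,211),.045),('lpost',(658,380),0),('rpost',(198,57),0)): print(n,np.round(rel(RACK,atz(c,*q(*uv),z)),1))
# predicted pixel (crop) of flush front corners
b=np.r_[w(RACK,(-44,50,0))[:2],RACK[2]]
for L in((-44,160,22),(-44,-160,22)): print((proj(c,w(b,L))-[110,190])*2.66)
E
```

```text
fr [-87.2 -94. ]
fl [-88.5 217.3]
rail L [  2.1 235.3]
rail R [  -1.2 -412.9]
tip [ -59.6 -140.2]
lpost [-129.   153.1]
rpost [-130.  -388.4]
[685.75764372 444.49391013]
[377.85405986 224.30279546]
```

```bash
python3 -c "
from cell import env
print(env.job_done()); print(env.sense()['clock'])"
```

```text
the job is handed in; nothing more can be done
None
the job is handed in; nothing more can be done
```

The board is in the long bay with its back edge against the rail and all three cups standing on it. I handed the job in at about 19 s of the 70 s; no verdict is reported.

**What I did:**
- I pushed the front edge with both fingertips, turning the board as it went.
- I pushed the right end left with the closed fingers. That took the left end in behind the left post while the right end was still out in front of the divider.
- I pushed the right half of the front edge in until the board stalled on the rail at about 16 N, then backed off.

**On the way:** I took one fit before the last leftward nudge and one after it. Rack coordinates are in mm:

| Corner | Before the nudge | After the nudge | Required |
|---|---|---|---|
| Front-left | (-88, +192) | (-87, +215) | x above -116, y above +136 |
| Back-right | (-85, -140) | (-86, -117) | x below -58 |

**Last checks, from the scene camera after retreating:**
- **Rail:** the front edge is about 88 mm from the rail's face at the right end and 90 mm at the left. The board is 88 mm wide, so the back corners should be within about 3 mm of the rail; the rail hides the back edge itself.
- **Ends:** the left end is at about y +219 mm (limit +237) and the right end at about -98 mm (limit -146).
- **Other things:** the arm touches nothing, and the bowl and yellow cups look unmoved. I did not re-measure the jars, kiln prop, loop tool, brush or water pot; the arm never worked near them.

**One disagreement:** the scene camera showed the board about 3–5% short (306–310 mm instead of 320, and down to about 300 mm in later frames). Positions along the rail are therefore only good to about 5–10 mm, still inside the limits.

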